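Check the brake levers of a handlebar

ROBOT

A 6-joint arm with a two-finger parallel gripper is mounted at the origin on a cart in front of the work surface, level with it; the furniture and walls round the work are solid. World frame = base frame: x ahead of the robot, y to its left, z up, the work surface at z = 0. Lengths are in m, angles in degrees, forces in N, time in s.
With the tool pointing down it reaches from about 0.275 to 0.775 m from the base axis. Payload 14.6 kg.
Tool frame: the origin (TCP) lies at the centre of the arm's flange, where the gripper is bolted on; the fingertips stand 173 mm ahead of it and the grasp point (between the pads) lies 155 mm ahead of it; z points along the fingers, y is the line along which they close (so a half turn about z gives the same grasp; the last joint's range is limited). The gripper opens to 85 mm and grips with 20 to 120 N. Pads are 22 mm wide; open, the fingers measure 114 mm over their backs; the gripper's body (76 mm by 85 mm) begins 54 mm behind the grasp point. The pads swing forward as they close: fully open they stand 13 mm farther back than shut.
Start: joints at [-76.564, 15.075, -2.767, 72.158, 0, 81.102], TCP at [0.199, -0.486, 0.405] pointing down, gripper open.
Joint ranges: [-151.79, 151.79], [-50.71, 97.33], [-67.44, 78.34], [-121.81, 120.89], [-77.56, 73.72], [-180, 180]. Speed limits (degrees/s): [108.29, 108.29, 147.25, 159.86, 180, 180].

INTERFACE

Orientations are given as [roll, pitch, yaw] about the fixed x, y, z axes, in that order (R = Rz(yaw) Ry(pitch) Rx(roll)).
In Python, from cell import bot gives the robot as it stands.
- The arm moves only by the tool carry_out, never from a script. Its argument "motion" is a list that holds one entry, the list of rows, each a list of 7 numbers: the finger opening in mm, from 0 to 85.4, then the shift along the tool's x, y, z in mm, then the turn, a rotation vector about the tool's x, y, z in rad. A call has 1 to 8 rows; each row is the pose to reach, as a shift and turn from the pose commanded when the call began, along the tool's axes at that moment; what a row does not reach only later rows make up. A row lasts 1/8 s, in which the tool goes at most 62.5 mm and 10.7 degrees, less where a joint would pass 70% of its speed; a pose out of reach is approached as far as the arm can. A call with a gripper value outside its range is refused whole. The fingers move at their own pace and stop on an object; "newtons" is the grip in N (left out, the last holds). Time passes only in rows, so rows that repeat a pose let the fingers close. It gives the time, the measured TCP pose, the force, the opening and the grip force at its end, in the units of the state.
- bot.read_state(): the state, without advancing time (a new reading comes with each control period).
- bot.get_image(name): name is "scene" or "side" or "wrist"; returns a dict with "img" (420x560x3 uint8, red, green, blue), "range_z" (420x560 float32, m along the optical axis (not along the pixel's ray), 0 where there is no reading), "intrinsics" (3x3 intrinsics, pixels), "position" and "attitude" of the camera in the world. Camera axes: x right, y up, looking along -z (the intrinsics and any distortion apply to the point x, -y, -z); pixel columns grow to the right and rows downward; lengths in m; the calibration is good to about 2 mm. The wrist camera is an equidistant fisheye: a pixel r from the principal point sees the ray r / f radians off the axis. A picture is of the moment at which its call begins.
- bot.finish_job(): hands the job in; it is judged then, once.
The state is a dict: "t": time; "joint_pos": joint angles; "qd": joint speeds; "joint_efforts": joint torques, N m; "tool_pos": TCP position; "tool_rot": TCP orientation; "wrist_force": force on the tool from outside, world axes, zero at the start; "torque": the same for the moment, N m; "grip_width": finger opening in m; "finger_force": force on a finger pad.
Only numpy, scipy, OpenCV 4.12 (cv2) and the standard library are available. Lean on these libraries where they do the work, as an engineer would, in place of code of your own. Each camera call takes 0.05 s, during which the arm holds its last target. There are 200 camera calls.

TASK

The brakes on the handlebar in the bench stand have been set up, and both levers need checking. With closed fingers, push from outside the left brake lever (the robot's left) in towards its grip until it comes up firm against its stop, short of the bar, keep it there for a good second and let it spring fully out again; then do the same with the right lever. Do not squeeze or force anything, do not touch the bar or its post, leave the things around it where they are, and finish clear of everything.

Things in the scene. Friction and masses are not known exactly. Their poses are not given: they have to be found in the camera images.
- stand: bench stand, bolted down: foot plate 80 x 100 x 10 mm whose post carries a straight handlebar 295 mm long. Origin on the bench under the middle of the bar; y runs along the bar to its left end (as the robot sees it), x points horizontally away from the robot, the levers are on the -x side of the bar, facing the robot; z up. It stands turned by up to 0.3 rad from the world axes.
- bar: the handlebar with its post (30 mm across), fixed on the stand: tube 22 mm across, along y of the stand, origin at its middle on its axis, 180 mm above the bench; a rubber grip 30 mm across (collars 35 mm) from 64 to 147 mm out on each side; lever clamps 31 mm across at 36 to 54 mm, with master cylinders and pivots on the -x side, reaching 42 mm from the axis.
- left_lever (a joint): hinge of the left brake lever (upright axis), rad: 0 = sprung fully out (rest), grows as the lever is pressed towards the bar, 0.32 = its stop, where the blade is still some 17 mm clear of the grip. A return spring holds it out (about 1 N at the pad at rest, 3.5 N at the stop); at the stop it is firm and hardly gives.
- left_blade: the left brake lever itself: a flat aluminium blade 102 mm long, 14 mm tall, 8 mm thick with a rounded end, its mid-height 180 mm above the bench, level with the bar. Origin on its pivot, 32 mm from the bar's axis on the robot's side (-x of the stand) and 42 mm to +y of its middle; its axes equal the stand's at rest and turn with the lever. At rest the blade runs outward to +y, leaning 0.38 rad away from the bar (towards -x, the robot).
- left_pad (a point): point on the outer face (the one away from the bar) of the left lever, 80 mm from its pivot, at mid-height: press here, towards +x of the stand. It moves about 25 mm from rest to the stop.
- right_lever (a joint): hinge of the right brake lever (upright axis), rad: 0 = sprung fully out (rest), grows as the lever is pressed towards the bar, 0.32 = its stop, where the blade is still some 17 mm clear of the grip. A return spring holds it out (about 1 N at the pad at rest, 3.5 N at the stop); at the stop it is firm and hardly gives.
- right_blade: the right brake lever itself: a flat aluminium blade 102 mm long, 14 mm tall, 8 mm thick with a rounded end, its mid-height 180 mm above the bench, level with the bar. Origin on its pivot, 32 mm from the bar's axis on the robot's side (-x of the stand) and 42 mm to -y of its middle; its axes equal the stand's at rest and turn with the lever. At rest the blade runs outward to -y, leaning 0.38 rad away from the bar (towards -x, the robot).
- right_pad (a point): point on the outer face (the one away from the bar) of the right lever, 80 mm from its pivot, at mid-height: press here, towards +x of the stand. It moves about 25 mm from rest to the stop.
- white_jar: a low round paint jar with a white lid, 48 mm across, 50 mm tall, standing loose on the bench on the robot's side of the stand, below the left lever. Origin under its centre.
- dropper_bottle: a small paint dropper bottle, 26 mm across, 75 mm tall, loose, on the bench behind the stand's post. Origin under its centre.
- oak_block: a small dark wood block, 31 x 43 x 30 mm, loose, on the bench below the right grip. Origin under its centre.
- sander: a sanding block, 61 x 78 x 22 mm, loose, lying on the bench right of the stand. Origin under its centre.

How it is judged:
By the outcome, as a careful person would: the job done as asked, in the order asked, and still so for the second after the job is handed in, with the robot touching nothing.
It also fails if it takes over 54 s, if anything falls off the work surface, if the arm or the gripper's body presses on something with over 40 N, if the wrist force passes 120 N, or if a joint passes its speed limit or range.

## Working session

There is one attempt and no reset: what is moved stays moved. The work goes in short steps, Python scripts to look and compute and a tool call to move; the robot and the scene stay as the last step left them, time stands still between calls to the robot, and variables do not carry over. Pictures are saved under pics/ and viewed, at most 10 in all, crops included, and the job is handed in when it is done.

Besides the shell and the picture viewer there is one more tool, called as a command line: name --argument value ..., lists and objects as JSON in quotes. carry_out: Moves the arm, as the interface text tells. Its arguments: {"type":"object","properties":{"motion":{"type":"array"},"newtons":{"type":"number"}},"required":["motion"]}

```bash
mkdir -p pics; ls
python3 - <<'E'
from cell import bot
import cv2,numpy as np,pickle
d={}
for n in ("scene","side"):
    r=bot.get_image(n); d[n]=r
    cv2.imwrite(f"pics/{n}0.png",r["img"][:,:,::-1]); print(n,r["position"],r["attitude"],r["intrinsics"])
pickle.dump(d,open("d.pkl","wb"))
print(bot.read_state())
E
```

```text
pics
scene [0.26854987 0.581283   0.86222219] [  45.56644788    0.67458919 -156.38720142] [[512.13620806   0.         276.46861675]
 [  0.         512.13620806 206.84319155]
 [  0.           0.           1.        ]]
side [0.47903895 0.69373992 0.67846231] [ 5.63381398e+01  3.44097405e-02 -1.70032686e+02] [[447.81371733   0.         274.8093609 ]
 [  0.         447.81371733 205.70756546]
 [  0.           0.           1.        ]]
{'t': 0.1, 'joint_pos': array([-7.65648881e+01,  1.50962849e+01, -2.79836507e+00,  7.21598725e+01,
       -2.76434722e-04,  8.11033058e+01]), 'qd': array([ 0.00036328, -0.08299625,  0.15738192, -0.03183307, -0.08445322,
        0.07344196]), 'joint_efforts': array([-3.86980028e-03, -6.38581324e+01,  3.85063577e+01,  1.00725671e-02,
       -4.53849470e-04,  1.50543974e-05]), 'tool_pos': array([ 0.19947129, -0.48554313,  0.40428267]), 'tool_rot': array([-1.79946091e+02, -8.15897643e-03,  2.23318023e+01]), 'wrist_force': array([-0.26846213, -0.63481663,  0.29170499]), 'torque': array([0.00972175, 0.0317983 , 0.05410017]), 'finger_force': 0.0, 'grip_width': 0.08552632938236608}
```

View pics/scene0.png

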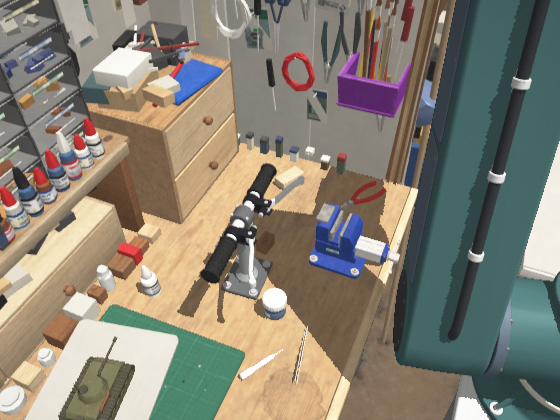

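View pics/side0.png

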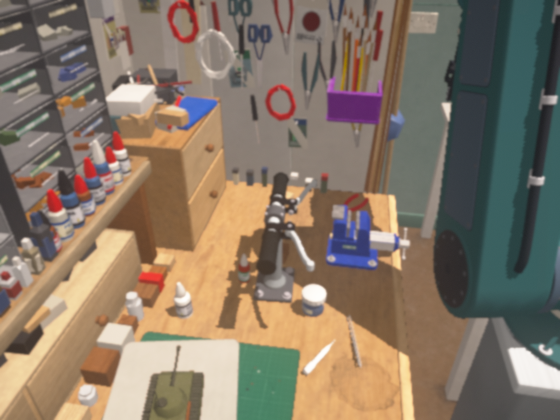

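Both views show the black bar running from about (210,275) to (268,170) in scene and (268,265) to (280,180) in side. The levers are on the robot side, with the left tip at about (308,265) in side. The white jar is at (273,303) in scene, and a blue vise stands to the right of the stand. Next I'll fit the bar from depth.

```bash
cat > h.py <<'E'
import numpy as np,cv2
from scipy.spatial.transform import Rotation as R
def cloud(r):
    z=r["range_z"];K=r["intrinsics"];v,u=np.mgrid[:z.shape[0],:z.shape[1]]
    p=np.stack([(u-K[0,2])/K[0,0]*z,-(v-K[1,2])/K[1,1]*z,-z],-1)
    return p@R.from_euler("xyz",r["attitude"],degrees=True).as_matrix().T+r["position"]
E
python3 - <<'E'
import pickle,numpy as np,cv2
from h import *
d=pickle.load(open("d.pkl","rb"))
for n in d:
    P=cloud(d[n]);ok=d[n]["range_z"]>0;z=P[...,2];img=d[n]["img"].astype(int)
    roi=ok&(P[...,0]>.25)&(P[...,0]<.8)&(P[...,1]>-.45)&(P[...,1]<.3)
    print(n,"bench z",np.median(z[roi&(abs(z)<.02)]))
    u=np.arange(560)[None,:]+0*z; v=np.arange(420)[:,None]+0*z
    box=(u>195)&(u<320)&(v>160)&(v<290)
    b=roi&box&(z>.15)&(z<.22)&(img.max(-1)<75)
    q=P[b];c=q.mean(0);w=np.linalg.svd(q-c)[2][0];
    print("bar",b.sum(),q.min(0),q.max(0),"dir",w,"yaw",np.degrees(np.arctan2(-w[0]*np.sign(w[1]),abs(w[1]))))
    t=(q-c)@w;print("ends",c+w*t.min(),c+w*t.max(),np.ptp(t))
    s=roi&box&(z>.165)&(z<.2)&(img.min(-1)>110)
    print("silver",s.sum())
    q=P[s];print(np.round(q[::max(1,len(q)//25)],3))
    # other tall things
    for zl in(.03,.1):
      m=(roi&(z>zl)).astype(np.uint8)
      k,l,st,_=cv2.connectedComponentsWithStats(m)
      for i in range(1,k):
        if st[i,4]>60: print(zl,st[i],P[l==i].min(0).round(3),P[l==i].max(0).round(3))
E
```

```text
scene bench z 0.0006997073291538092
bar 1969 [ 0.55771898 -0.14717244  0.16389167] [0.62949633 0.14579085 0.19890151] dir [-0.06054917  0.99812759 -0.00866671] yaw 3.4714659616047148
ends [ 0.60285229 -0.1483028   0.19022438] [0.58507669 0.14472052 0.18768007] 0.29357300061057456
silver 1015
[[ 0.622 -0.144  0.197]
 [ 0.549 -0.126  0.188]
 [ 0.549 -0.116  0.189]
 [ 0.551 -0.106  0.185]
 [ 0.606 -0.063  0.191]
 [ 0.559 -0.084  0.185]
 [ 0.559 -0.08   0.181]
 [ 0.612 -0.036  0.189]
 [ 0.602 -0.032  0.191]
 [ 0.601 -0.03   0.188]
 [ 0.595 -0.038  0.178]
 [ 0.591 -0.014  0.194]
 [ 0.599  0.003  0.198]
 [ 0.601  0.01   0.199]
 [ 0.586  0.001  0.191]
 [ 0.606  0.022  0.189]
 [ 0.585 -0.007  0.165]
 [ 0.591  0.021  0.182]
 [ 0.592  0.051  0.187]
 [ 0.559  0.038  0.178]
 [ 0.553  0.065  0.187]
 [ 0.543  0.079  0.186]
 [ 0.535  0.095  0.185]
 [ 0.53   0.116  0.19 ]
 [ 0.518  0.124  0.188]
 [ 0.516  0.132  0.183]]
0.03 [  239     0   204   176 27088] [ 0.371 -0.45   0.03 ] [ 0.8   -0.322  0.48 ]
0.03 [  393     0   129   366 16186] [ 0.25  -0.108  0.093] [0.323 0.15  0.642]
0.03 [305 146  10  
[... 1826 characters left out ...]
[ 0.321 -0.177  0.031] [ 0.497 -0.1    0.12 ]
0.03 [238 254  12  21 171] [ 0.658 -0.017  0.03 ] [0.682 0.006 0.079]
0.03 [173 282  18  28 336] [0.751 0.093 0.03 ] [0.783 0.124 0.087]
0.03 [301 284  25  22 424] [0.492 0.029 0.03 ] [0.539 0.078 0.054]
0.03 [ 118  339  121   50 4012] [0.608 0.211 0.071] [0.8   0.3   0.123]
0.1 [  225     0   185   165 25677] [ 0.372 -0.45   0.1  ] [ 0.8   -0.32   0.508]
0.1 [  432     0   110   319 20184] [ 0.25  -0.103  0.1  ] [0.322 0.149 0.58 ]
0.1 [ 256  172   61  103 2621] [ 0.514 -0.149  0.1  ] [0.631 0.146 0.203]
0.1 [332 205  17  23 318] [ 0.459 -0.176  0.1  ] [ 0.496 -0.101  0.12 ]
0.1 [356 211  11  19 119] [ 0.42  -0.175  0.1  ] [ 0.442 -0.103  0.103]
```

Run:
```python
import pickle,numpy as np,cv2
from h import *
from scipy.optimize import least_squares
d=pickle.load(open("d.pkl","rb"))
def sdf(q,s):
    x,y,z=q.T; ay=abs(y)
    rad=np.hypot(x,z-.18)
    r=np.where(ay>.064,.015,.011)
    bar=np.where(ay<.1475,rad-r,np.hypot(ay-.1475,np.maximum(rad-r,0)))
    # blade
    th=.38;X=x+.032;Y=ay-.042
    l=Y*np.cos(th)-X*np.sin(th); t=X*np.cos(th)+Y*np.sin(th)
    e=np.stack([abs(l-.051)-.051,abs(t)-.004,abs(z-.18)-.007],-1)
    bl=np.linalg.norm(np.maximum(e,0),axis=1)+np.minimum(e.max(1),0)
    return np.where(abs(bar)<abs(bl),bar,bl)
for ns in(["scene"],["side"],["scene","side"]):
    Q=[]
    for n in ns:
        P=cloud(d[n]);q=P[d[n]["range_z"]>0]
        Q.append(q[(q[:,0]>.5)&(q[:,0]<.65)&(abs(q[:,1])<.16)&(q[:,2]>.16)&(q[:,2]<.21)])
    Q=np.vstack(Q)
    def loc(p):
        c,s=np.cos(p[2]),np.sin(p[2]);a=Q-[p[0],p[1],p[3]]
        return np.stack([c*a[:,0]+s*a[:,1],-s*a[:,0]+c*a[:,1],a[:,2]],-1)
    def f(p):
        q=loc(p);return np.where((abs(q[:,1])<.06),0,sdf(q,1))
    o=least_squares(f,[.595,0,.06,0],loss="soft_l1",f_scale=.002,x_scale=.01)
    print(ns,o.x.round(4),np.median(abs(o.fun[o.fun!=0])))
x0,y0,w,_=o.x;c,s=np.cos(w),np.sin(w)
for sg in(1,-1):
  for th in(.38,.06):
    X=-.032-.08*np.sin(th)-.004*np.cos(th);Y=sg*(.042+.08*np.cos(th)-.004*np.sin(th))
    print("pad",sg,th,x0+c*X-s*Y,y0+s*X+c*Y)
for n in d:
    P=cloud(d[n]);ok=d[n]["range_z"]>0
    q=P[ok&(P[...,2]>.1)]
    q=q[(q[:,0]<.7)&(q[:,0]>-.3)&(q[:,1]>-.6)&(q[:,1]<.3)]
    H=np.histogram2d(q[:,0],q[:,1],bins=[np.arange(-.3,.71,.05),np.arange(-.6,.31,.1)])[0].astype(int)
    print(n);print(H)
```

```text
['scene'] [ 6.024e-01 -1.200e-03  7.890e-02  3.000e-04] 0.0009468615956458142
['side'] [ 0.6028 -0.0007  0.0798  0.0021] 0.0009178372343561598
['scene', 'side'] [ 0.6026 -0.0011  0.0769  0.0012] 0.0010870222109319967
pad 1 0.38 0.5285645468873611 0.10838153620036367
pad 1 0.06 0.5525674694011383 0.11705741229236295
pad -1 0.38 0.546200488764598 -0.12055917355416348
pad -1 0.06 0.5712489915254194 -0.12545648144802105
scene
[[    0     0     0     0     0     0     0     0     0]
 [    0     0     0     0     0     0     0     0     0]
 [    0     0     0     0     0     0     0     0     0]
 [    0     0     0     0     0     0     0     0     0]
 [    0     0     0     0     0     0     0     0     0]
 [    0     0     0     0     0     0     0     0     0]
 [    0     0     0     0     0     0   205     0     0]
 [    0     0     0     0     0   183  2537   154     0]
 [    0     0     0     0     0   152  2108  1081     0]
 [    0     0     0     0     0     0  7923  2456     0]
 [    0     0     0     0     0   521 12096  3819     0]
 [    0     0     0     0     0   153 12046  19
[... 912 characters left out ...]
 0     0     0]
 [    0     0     0     0     0     0   133   580     0]
 [    0     0     0     0     0     0  2204  2209     0]
 [  303    59     0     0     0     0  6472  4003     0]
 [    9     0     0     0     0   178 12817  2919     0]
 [   96    50     0     0     3  4167   100     0     0]
 [  569  1861     0     0     0     0     0     0     0]
 [    0  2511   760     0   119     0     0     0     0]
 [    0  1485  1847     0   330     0     0     0     0]
 [    0  2381   633     0    63     0    68   143     0]
 [    0  3052     0     0    55   392   667   402     0]
 [   20  2889     0     0   167   274   275   115     0]
 [    0  2863     0     0     0     0     0     0    19]]
```

carry_out --motion '[[[0,23,-55,0,0,0,-0.157],[0,50,-109,0,0,0,-0.314],[0,78,-163,0,0,0,-0.471],[0,113,-209,0,0,0,-0.628],[0,156,-249,0,0,0,-0.785],[0,208,-282,0,0,0,-0.942],[0,259,-315,0,0,0,-1.1],[0,311,-348,0,0,0,-1.258]]]' --newtons 20

```text
t: 1.1
tool_pos: [0.3417, -0.0652, 0.4048]
tool_rot: [180.0, 0.0, 93.3]
wrist_force: [-0.2, -0.9, -0.9]
grip_width: 0.0002
finger_force: 0.0
```

carry_out --motion '[[[0,35,34,0,0,0,0],[0,71,68,0,0,0,0],[0,107,102,0,0,0,0],[0,142,125,0,0,0,0],[0,142,136,35,0,0,0],[0,142,136,65,0,0,0],[0,142,136,65,0,0,0],[0,142,136,65,0,0,0]]]'

```text
t: 2.1
tool_pos: [0.4696, 0.082, 0.3408]
tool_rot: [179.9, 0.0, 93.0]
wrist_force: [-0.5, 0.5, -0.1]
grip_width: -0.0
finger_force: 0.0
```

Run:
```python
from cell import bot
import cv2,numpy as np
from h import *
a=[bot.get_image(n)["img"][:,:,::-1] for n in("scene","side")]
cv2.imwrite("pics/b.png",np.hstack([cv2.resize(i[120:320,140:340],(400,400)) for i in a]))
s=bot.read_state();print(s["t"],s["tool_pos"],s["tool_rot"],s["wrist_force"],s["joint_pos"])
t=s["tool_pos"];w=.077;dx,dy=t[0]-.6026,t[1]+.0011
print("stand xy",np.cos(w)*dx+np.sin(w)*dy,-np.sin(w)*dx+np.cos(w)*dy)
```

```text
2.2 [0.46967458 0.08197086 0.34096657] [1.79894842e+02 3.60663771e-03 9.30169060e+01] [-0.76413728  0.28312304  0.10811848] [ 9.36041655e-02  1.20894435e+01 -1.70664835e+01  6.07388678e+01
  1.76102785e-03  8.70766965e+01]
stand xy -0.1261414230121833 0.09304986682261979
```

View pics/b.png

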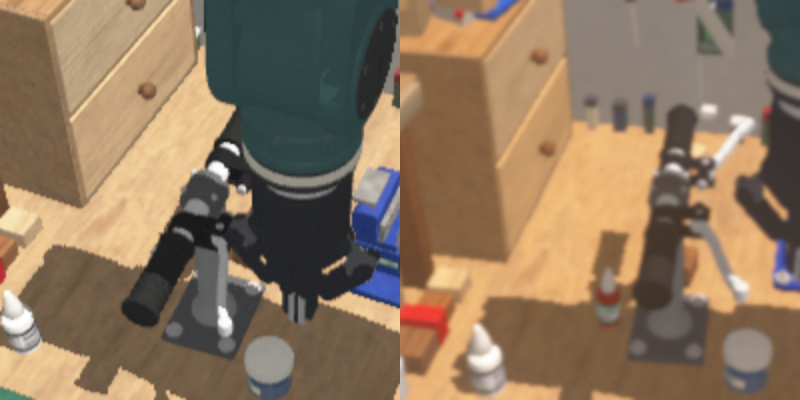

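The gripper (left panel, fingers at (297,305)) has wide knuckles along its closing line, and these would reach over the grip. I'll turn the tool 90° more so the narrow side faces the bar.

carry_out --motion '[[[0,5,0,0,0,0,-0.18],[0,10,0,0,0,0,-0.36],[0,15,0,0,0,0,-0.54],[0,20,0,0,0,0,-0.72],[0,24,0,0,0,0,-0.9],[0,24,5,0,0,0,-1.08],[0,24,10,0,0,0,-1.26],[0,24,10,0,0,0,-1.44]]]'

```text
t: 3.2
tool_pos: [0.4786, 0.1065, 0.3407]
tool_rot: [180.0, 0.1, 175.9]
wrist_force: [-0.3, -1.0, -0.0]
grip_width: -0.0001
finger_force: 0.0
```

carry_out --motion '[[[0,0,0,0,0,0,-0.155],[0,0,0,0,0,0,-0.155],[0,0,0,0,0,0,-0.155]]]'

```text
t: 3.58
tool_pos: [0.4782, 0.1065, 0.3402]
tool_rot: [-180.0, 0.0, -175.8]
wrist_force: [-0.3, -1.1, 0.0]
grip_width: -0.0001
finger_force: 0.0
```

```bash
cat >> h.py <<'E'
def show(name,box):
    from cell import bot
    im=[]
    for n,(x,y) in zip(("scene","side"),box):
        i=bot.get_image(n)["img"][:,:,::-1]; im.append(cv2.resize(i[y:y+130,x:x+130],(400,400),interpolation=cv2.INTER_CUBIC))
    cv2.imwrite(name,np.hstack(im)); s=bot.read_state()
    print(s["t"],s["tool_pos"],s["tool_rot"],s["wrist_force"])
    t=s["tool_pos"];w=.077;dx,dy=t[0]-.6026,t[1]+.0011
    print("stand xy",np.cos(w)*dx+np.sin(w)*dy,-np.sin(w)*dx+np.cos(w)*dy)
E
python3 -c "
from h import *
show('pics/c.png',((195,180),(235,190)))"
```

```text
3.675 [0.47817784 0.10655381 0.33999426] [-1.79999309e+02  2.68852826e-02 -1.75712810e+02] [ 0.28376721 -0.76385105  0.30807776]
stand xy -0.11577233815991927 0.11690586718375807
```

View pics/c.png

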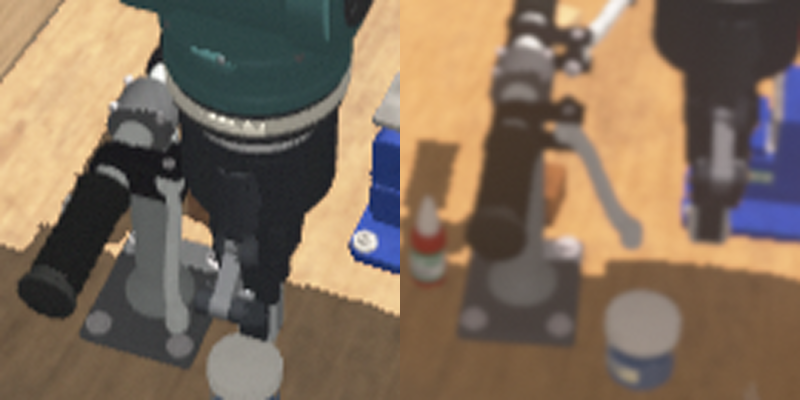

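The left panel shows the fingers vertical at (262,310), clear of the left blade (tip at (178,325)). In the right panel the blade runs from (565,135) to (632,235). Now I'll close in and press.

carry_out --motion '[[[0,-15,0,0,0,0,0],[0,-28,0,0,0,0,0],[0,-36,0,0,0,0,0],[0,-42,0,0,0,0,0],[0,-48,0,0,0,0,0],[0,-52,0,0,0,0,0],[0,-55,0,0,0,0,0],[0,-55,0,0,0,0,0]]]'

```text
t: 4.68
tool_pos: [0.533, 0.1108, 0.3397]
tool_rot: [180.0, -0.0, -175.6]
wrist_force: [-3.2, 0.7, 0.0]
grip_width: -0.0002
finger_force: 1.2
```

carry_out --motion '[[[0,-1,0,0,0,0,0],[0,-2,0,0,0,0,0],[0,-3,0,0,0,0,0],[0,-3,0,0,0,0,0]]]'

```text
t: 5.18
tool_pos: [0.536, 0.1111, 0.3398]
tool_rot: [-180.0, 0.0, -175.6]
wrist_force: [-3.5, 1.1, 0.1]
grip_width: -0.0001
finger_force: 1.3
```

carry_out --motion '[[[0,-1,0,0,0,0,0],[0,-2,0,0,0,0,0],[0,-2,0,0,0,0,0]]]'

```text
t: 5.55
tool_pos: [0.538, 0.1112, 0.3397]
tool_rot: [180.0, 0.0, -175.6]
wrist_force: [-2.8, 0.7, 0.8]
grip_width: -0.0002
finger_force: 1.4
```

carry_out --motion '[[[0,-1,0,0,0,0,0],[0,-1,0,0,0,0,0]]]'

```text
t: 5.8
tool_pos: [0.539, 0.1113, 0.3397]
tool_rot: [-180.0, 0.0, -175.6]
wrist_force: [-3.6, 1.6, -0.3]
grip_width: -0.0001
finger_force: 1.5
```

carry_out --motion '[[[0,-1,0,0,0,0,0],[0,-1,0,0,0,0,0]]]'

```text
t: 6.05
tool_pos: [0.54, 0.1114, 0.3397]
tool_rot: [180.0, 0.0, -175.6]
wrist_force: [-3.4, 0.5, 0.7]
grip_width: 0.0003
finger_force: 1.5
```

```bash
python3 -c "
from h import *
show('pics/d.png',((195,180),(235,190)))"
```

```text
6.15 [0.53996209 0.11137134 0.33973866] [ 1.79997090e+02  2.63235414e-03 -1.75579815e+02] [-3.0276364   1.85148971  0.77704126]
stand xy -0.05380057845887098 0.1169564376155574
```

View pics/d.png

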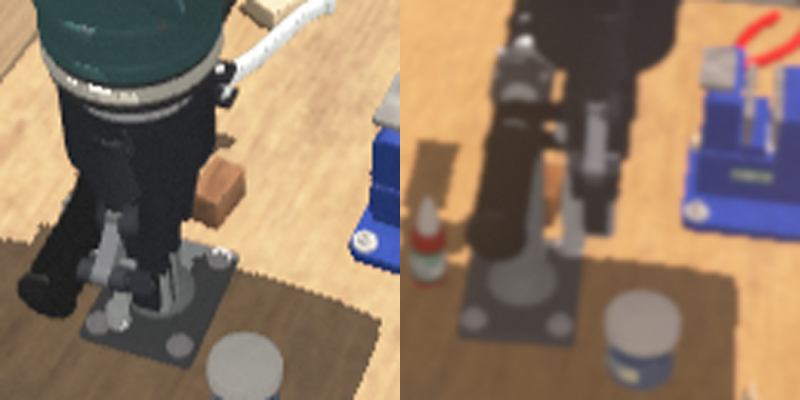

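The blade is pushed in (tip at (118,320) left and (570,240) right), with a gap still left to the grip. Next I'll step on to the firm stop.

carry_out --motion '[[[0,-1,0,0,0,0,0],[0,-1,0,0,0,0,0]]]'

```text
t: 6.4
tool_pos: [0.5408, 0.1114, 0.3397]
tool_rot: [180.0, -0.0, -175.6]
wrist_force: [-4.2, 1.1, 1.8]
grip_width: -0.0002
finger_force: 2.4
```

carry_out --motion '[[[0,-0.5,0,0,0,0,0],[0,-0.5,0,0,0,0,0]]]'

```text
t: 6.65
tool_pos: [0.5411, 0.1115, 0.3396]
tool_rot: [180.0, -0.1, -175.6]
wrist_force: [-7.1, 1.5, 2.8]
grip_width: 0.0002
finger_force: 3.2
```

Force is rising sharply, so this is the stop. I'll hold here, then release.

carry_out --motion '[[[0,-0.3,0,0,0,0,0],[0,-0.3,0,0,0,0,0],[0,-0.3,0,0,0,0,0],[0,-0.3,0,0,0,0,0],[0,-0.3,0,0,0,0,0],[0,-0.3,0,0,0,0,0],[0,-0.3,0,0,0,0,0],[0,-0.3,0,0,0,0,0]]]'

```text
t: 7.65
tool_pos: [0.5413, 0.1115, 0.3396]
tool_rot: [180.0, -0.1, -175.6]
wrist_force: [-7.3, 1.1, 2.2]
grip_width: 0.0003
finger_force: 3.7
```

carry_out --motion '[[[0,0,0,0,0,0,0],[0,0,0,0,0,0,0],[0,0,0,0,0,0,0],[0,0,0,0,0,0,0],[0,0,0,0,0,0,0],[0,0,0,0,0,0,0]]]'

```text
t: 8.4
tool_pos: [0.5413, 0.1115, 0.3396]
tool_rot: [180.0, -0.1, -175.6]
wrist_force: [-7.8, 1.7, 3.9]
grip_width: 0.0001
finger_force: 3.7
```

carry_out --motion '[[[0,6,0,0,0,0,0],[0,13,0,0,0,0,0],[0,20,0,0,0,0,0],[0,28,0,0,0,0,0],[0,36,0,0,0,0,0],[0,48,0,0,0,0,0],[0,64,0,0,0,0,0],[0,64,0,0,0,0,0]]]'

```text
t: 9.4
tool_pos: [0.4767, 0.1066, 0.34]
tool_rot: [180.0, -0.0, -175.6]
wrist_force: [0.6, 0.4, -0.4]
grip_width: 0.0002
finger_force: 0.0
```

```bash
python3 -c "
from h import *
show('pics/e.png',((195,180),(235,190)))"
```

```text
9.5 [0.47792176 0.10660224 0.33996304] [ 1.79993315e+02  4.03902564e-02 -1.75577897e+02] [-0.47508291  0.34950824  0.54744031]
stand xy -0.11602393244448857 0.11697385410399064
```

View pics/e.png

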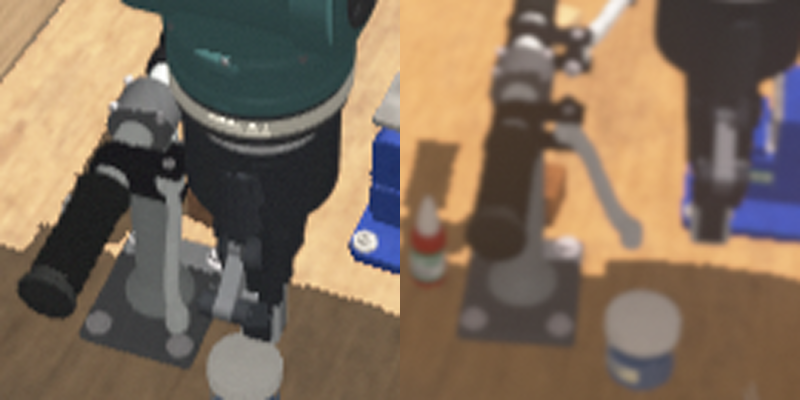

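The left lever is back fully out, with its tip at (178,325) left and (632,235) right as before. Moving on to the right lever.

carry_out --motion '[[[0,5,-40,0,0,0,0],[0,5,-80,0,0,0,0],[0,5,-120,0,0,0,0],[0,5,-160,0,0,0,0],[0,5,-200,0,0,0,0],[0,0,-234,0,0,0,0],[0,0,-234,0,0,0,0],[0,0,-234,0,0,0,0]]]'

```text
t: 10.5
tool_pos: [0.496, -0.1265, 0.3396]
tool_rot: [180.0, -0.0, -175.6]
wrist_force: [0.4, 0.8, -0.4]
grip_width: 0.0001
finger_force: 0.0
```

```bash
python3 -c "
from h import *
show('pics/f.png',((230,130),(235,150)))"
```

```text
10.6 [ 0.4959249  -0.12599618  0.33973224] [ 1.79988401e+02 -5.89286605e-03 -1.75532021e+02] [-0.15477555 -0.08247215 -1.04961686]
stand xy -0.11596652535311533 -0.11632023494046123
```

View pics/f.png

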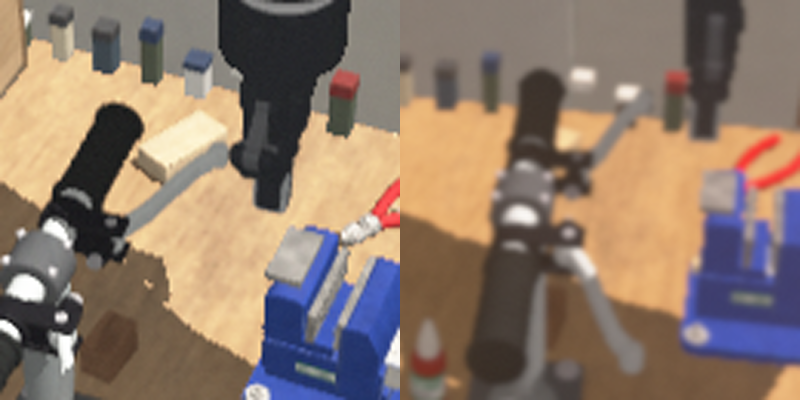

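The fingers (tip at (272,195) left) stand outside the right blade (tip at (222,155)) and above the vise. I'll use the same press here.

carry_out --motion '[[[0,-15,0,0,0,0,0],[0,-28,0,0,0,0,0],[0,-36,0,0,0,0,0],[0,-42,0,0,0,0,0],[0,-48,0,0,0,0,0],[0,-53,0,0,0,0,0],[0,-57,0,0,0,0,0],[0,-57,0,0,0,0,0]]]'

```text
t: 11.6
tool_pos: [0.5529, -0.1224, 0.3397]
tool_rot: [-180.0, -0.0, -175.6]
wrist_force: [-3.3, -2.0, -0.4]
grip_width: 0.0
finger_force: 1.5
```

carry_out --motion '[[[0,-1,0,0,0,0,0],[0,-2,0,0,0,0,0],[0,-2,0,0,0,0,0]]]'

```text
t: 11.98
tool_pos: [0.5548, -0.1222, 0.3398]
tool_rot: [-180.0, 0.0, -175.6]
wrist_force: [-3.2, -3.5, 0.5]
grip_width: 0.0001
finger_force: 1.6
```

carry_out --motion '[[[0,-1,0,0,0,0,0],[0,-1,0,0,0,0,0]]]'

```text
t: 12.22
tool_pos: [0.5558, -0.1221, 0.3398]
tool_rot: [-180.0, 0.0, -175.6]
wrist_force: [-3.4, -2.1, 1.2]
grip_width: -0.0004
finger_force: 1.7
```

carry_out --motion '[[[0,-1,0,0,0,0,0],[0,-1,0,0,0,0,0]]]'

```text
t: 12.48
tool_pos: [0.5569, -0.122, 0.3397]
tool_rot: [-180.0, 0.0, -175.6]
wrist_force: [-3.7, -2.6, -0.2]
grip_width: 0.0003
finger_force: 1.7
```

carry_out --motion '[[[0,-1,0,0,0,0,0],[0,-1,0,0,0,0,0]]]'

```text
t: 12.72
tool_pos: [0.5578, -0.122, 0.3397]
tool_rot: [-180.0, 0.0, -175.6]
wrist_force: [-3.6, -3.7, 1.2]
grip_width: 0.0003
finger_force: 1.8
```

carry_out --motion '[[[0,-1,0,0,0,0,0],[0,-1,0,0,0,0,0]]]'

```text
t: 12.98
tool_pos: [0.5588, -0.1219, 0.3398]
tool_rot: [-180.0, 0.0, -175.6]
wrist_force: [-4.0, -3.3, 1.6]
grip_width: 0.0003
finger_force: 1.9
```

carry_out --motion '[[[0,-0.5,0,0,0,0,0],[0,-0.5,0,0,0,0,0]]]'

```text
t: 13.22
tool_pos: [0.5591, -0.1219, 0.3397]
tool_rot: [-180.0, -0.0, -175.6]
wrist_force: [-5.3, -3.6, 1.4]
grip_width: 0.0
finger_force: 2.7
```

carry_out --motion '[[[0,-0.5,0,0,0,0,0],[0,-0.5,0,0,0,0,0]]]'

```text
t: 13.48
tool_pos: [0.5594, -0.1218, 0.3397]
tool_rot: [-180.0, -0.1, -175.6]
wrist_force: [-7.0, -4.4, 4.2]
grip_width: 0.0002
finger_force: 3.8
```

The right lever is at its stop. I'll hold, release and back off.

carry_out --motion '[[[0,0,0,0,0,0,0],[0,0,0,0,0,0,0],[0,0,0,0,0,0,0],[0,0,0,0,0,0,0],[0,0,0,0,0,0,0],[0,0,0,0,0,0,0],[0,0,0,0,0,0,0],[0,0,0,0,0,0,0]]]'

```text
t: 14.48
tool_pos: [0.5594, -0.1218, 0.3397]
tool_rot: [-180.0, -0.1, -175.6]
wrist_force: [-7.2, -3.4, 2.4]
grip_width: -0.0001
finger_force: 3.8
```

carry_out --motion '[[[0,0,0,0,0,0,0],[0,0,0,0,0,0,0],[0,0,0,0,0,0,0],[0,0,0,0,0,0,0],[0,0,0,0,0,0,0],[0,0,0,0,0,0,0]]]'

```text
t: 15.22
tool_pos: [0.5594, -0.1218, 0.3397]
tool_rot: [-180.0, -0.1, -175.6]
wrist_force: [-7.4, -4.5, 2.8]
grip_width: 0.0
finger_force: 3.8
```

carry_out --motion '[[[0,6,0,0,0,0,0],[0,13,0,0,0,0,0],[0,20,0,0,0,0,0],[0,28,0,0,0,0,0],[0,36,0,0,0,0,0],[0,50,0,0,0,0,0],[0,75,0,-20,0,0,0],[0,100,0,-60,0,0,0]]]'

```text
t: 16.23
tool_pos: [0.4585, -0.1294, 0.3995]
tool_rot: [179.9, -0.1, -175.6]
wrist_force: [0.3, 0.6, 0.6]
grip_width: 0.0
finger_force: 0.0
```

carry_out --motion '[[[0,0,0,0,0,0,0],[0,0,0,0,0,0,0],[0,0,0,0,0,0,0],[0,0,0,0,0,0,0]]]'

```text
t: 16.73
tool_pos: [0.4603, -0.1294, 0.399]
tool_rot: [180.0, -0.1, -175.6]
wrist_force: [-0.0, -0.3, -0.9]
grip_width: -0.0002
finger_force: 0.0
```

```bash
python3 -c "
from h import *
show('pics/g.png',((195,160),(235,160)))"
```

```text
16.825 [ 0.46021807 -0.12947482  0.39928606] [ 1.79980448e+02 -3.97132866e-02 -1.75571317e+02] [-0.39651428 -0.55011571 -0.11099294]
stand xy -0.15183514575359655 -0.11704186068874568
```

View pics/g.png

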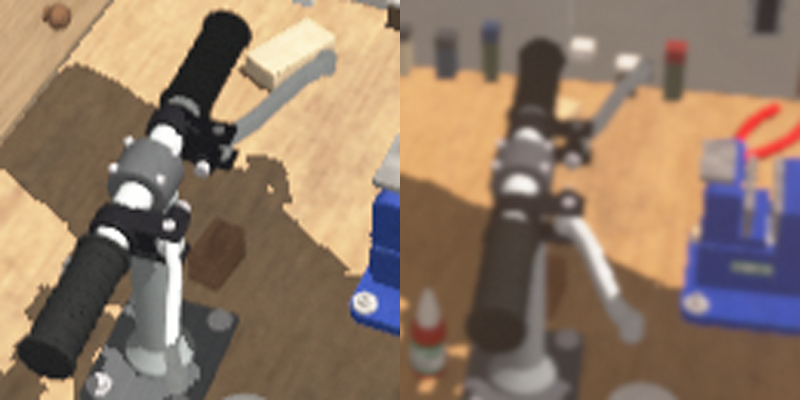

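Both levers are fully out (right tip at (330,60), left tip at (172,340) in the left panel), nothing has moved, and the arm is clear.

```bash
python3 -c "
from cell import bot
print(bot.finish_job())"
```

```text
the job is handed in; nothing more can be done
None
```

I pressed the left lever and then the right to its firm stop with about 7–9 N, held each there for more than 1.7 s, and let it spring fully out again. The arm finished clear of everything, and the job was handed in at about 17 s.

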